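# Proof a carved print block in the pedal press

### The arm

A 6-joint arm with a two-finger parallel gripper is mounted at the origin on the work surface. World frame = base frame: x ahead of the robot, y to its left, z up, the work surface at z = 0. Lengths are in m, angles in rad, forces in N, time in s.
With the tool pointing down it reaches from about 0.35 to 0.725 m from the base axis. Payload 4.3 kg.
Tool frame: the origin (TCP) lies at the very end of the fingers, on their centre line; the grasp point (between the pads) lies r.grip_depth behind it (r.grip_depth is the distance from the TCP to the grasp point, in m); z points along the fingers, y is the line along which they close (so a half turn about z gives the same grasp; the last joint's range is limited). The gripper opens to 85 mm and grips with 20 to 120 N. Pads are 22 mm wide; open, the fingers measure 114 mm over their backs; the gripper's body (76 mm by 85 mm) begins 54 mm behind the grasp point. The pads swing forward as they close: fully open they stand 13 mm farther back than shut.
Start: joints at [-1.403, 0.377, 0.081, 1.274, 0, 1.46], TCP at [0.158, -0.553, 0.231] pointing down, gripper open.
Joint ranges: [-2.72, 2.72], [-0.84, 1.66], [-1.02, 1.22], [-1.77, 2.12], [-1.37, 1.28], [-3.14, 3.14]. Speed limits (rad/s): [2.57, 2.57, 3.14, 3.14, 3.14, 3.14].

### API

Orientations are given as a unit quaternion [w, x, y, z].
In Python, from rig import r gives the robot as it stands.
- The arm moves only by the tool move_arm, never from a script. Its argument "commands" is one flat list of numbers, 6 for each row, row after row: the shift along the world's x, y, z in m, then the turn, a rotation vector about the world's x, y, z in degrees. In form: [x, y, z, wx, wy, wz, x, y, z, wx, wy, wz, ...]. A call has 1 to 5 rows; each row is the pose to reach, as a shift and turn from the pose commanded when the call began; what a row does not reach only later rows make up. A row lasts 1/8 s, in which the tool goes at most 62.5 mm and 10.7 degrees, less where a joint would pass 70% of its speed; a pose out of reach is approached as far as the arm can. A call with a gripper value outside its range is refused whole. "claw" is the opening, from -1 (shut) to 1 (fully open), set as the call begins (left out, the last holds). The fingers move at their own pace and stop on an object; "force" is the grip in N (left out, the last holds). Time passes only in rows, so rows that repeat a pose let the fingers close. It gives the time, the measured TCP pose, the force, the opening and the grip force at its end, in the units of the state.
- r.read_state(): the state, without advancing time (a new reading comes with each control period).
- r.camera(name): name is "scene" or "top" or "wrist"; returns a dict with "image" (420x560x3 uint8, blue, green, red), "depth" (420x560 float32, m along the optical axis (not along the pixel's ray), 0 where there is no reading), "K" (3x3 intrinsics, pixels), "camera_from_world" (4x4, takes a point from world to camera coordinates); the wrist camera has in their place "tool_from_camera" (4x4, takes a point from camera to tool coordinates, whose origin is the TCP and whose axes are the flange's). Camera axes: x right, y up, looking along -z (the intrinsics and any distortion apply to the point x, -y, -z); pixel columns grow to the right and rows downward; lengths in m; the calibration is good to about 2 mm. A picture is of the moment at which its call begins: read the wrist's pose just before it.
- r.close_job(): hands the job in; it is judged then, once.
The state is a dict: "time": time; "joints": joint angles; "qvel": joint speeds; "joint_torque": joint torques, N m; "ee_pos": TCP position; "tcp_rot": TCP orientation; "wrist_force": force on the tool from outside, world axes, zero at the start; "torque": the same for the moment, N m; "gripper_width": finger opening in m; "gripper_force": force on a finger pad.
Only numpy, scipy, OpenCV 4.12 (cv2) and the standard library are available. Lean on these libraries where they do the work, as an engineer would, in place of code of your own. Each camera call takes 0.05 s, during which the arm holds its last target. There are 200 camera calls.

### The job

Take the large red carved print block from the drying rack and seat it flat and square on the floor of the press's pocket, carved side up (either way round). Once it is seated and let go, push the red pedal fully down to its stop, hold it there for a good second so that the platen prints the block, then let the pedal spring right back up. Leave the teal block, the grey block, the ink tin and the brayer where they are, and do not work the pedal before the block is seated.

Things in the scene. Friction and masses are not known exactly. Their poses are not given: they have to be found in the camera images.
- block: The red carved print block: a plywood slab 24 mm thick (its x) x 110 mm long (its y) x 64 mm (its z), about 0.14 kg. Origin at its centre. The carved red lino face with a dark sun looks along its +x, the bare plywood back along -x. At the start it stands on a long edge (z up) in one of the rack's three slots. In the pocket it lies with +x up.
- block_face (a point): Centre of the block's carved red face, 12 mm from the block's centre along its +x.
- bed: Blue pedal press fixed on the table. Base 116 mm (x) x 200 mm (y, from -88 to +112) x 22 mm high; origin on the table below the pocket's centre, z up. The pedal is on its -x side, the platen at its +y end.
- platen_hinge (a point): Middle of the platen's hinge, 86 mm from the pocket's centre toward bed +y, 50 mm above the table. The platen, a blue plate 80 mm wide (x), 150 mm tall, stands upright there, filling bed y = 86 to 101 mm, up to 200 mm above the table. As the pedal goes down it swings down over the pocket (toward -y), ending 4 mm above a seated block.
- pocket (a point): Centre of the pocket floor, 22 mm above the table; axes as the bed's. Pocket 68 mm (x) x 114 mm (y); aluminium walls 8 mm thick, 12 mm high, with 45 degree lips flaring to 17 mm as a lead-in. The long walls (x = -34 and +34 mm) have a 54 mm gap for the fingers in the middle (y -27 to +27 mm), open down to the bed. End walls 50 mm wide, centred.
- pedal (a joint): Red pedal of the press, sprung up: 0 rad at rest (raised), 0.35 rad fully down on its stop; about 8 to 10 N on the pad at the stop. Hinge axis along the bed's y at bed x = -66 mm, 18 mm above the table; the plate is 108 mm long, 58 mm wide, runs to the bed's -x and slopes up 0.35 rad at rest, level at the stop.
- pedal_press (a point): Centre of the top of the pedal's black rubber pad, 85 mm along the plate from the hinge and 7.5 mm above its middle plane; about 54 mm above the table at rest, 25.5 mm at the stop. It moves with the pedal.
- rack: Plywood drying rack fixed on the table, 160 mm (x) x 124 mm (y), base 8 mm thick; origin under its centre. Three slots along its y at x = -56, 0 and +56 mm, each 28 mm wide between wooden rails 6 mm thick, 110 mm long, whose tops are 28 mm above the table.
- teal_block: Teal carved block in another slot of the rack, 24 x 100 x 46 mm (x, y, z), standing; origin at its centre. Bystander.
- grey_block: Grey carved block in the third slot, 24 x 90 x 44 mm (x, y, z), standing; origin at its centre. Bystander.
- ink_tin: Round ink tin with a red label, 68 mm in diameter, 78 mm tall; origin under its centre. Bystander.
- brayer: Ink roller with a red handle lying on the table: black roller 80 mm wide (along its x) and 38 mm thick at y = +58 mm, handle to y = -72 mm, 94 mm wide over the fork, highest point 38 mm. Origin on the table near its middle. Bystander.
Not all that is in view belongs to the job. What is shaped like the block but blue or green is not meant.

How it is judged:
By the outcome, as a careful person would: the job done as asked, in the order asked, and still so for the second after the job is handed in, with the robot touching nothing.
It also fails if it takes over 72 s, if anything falls off the work surface, if the arm or the gripper's body presses on something with over 40 N, if the wrist force passes 120 N, or if a joint passes its speed limit or range.

## Working session

There is one attempt and no reset: what is moved stays moved. The work goes in short steps, Python scripts to look and compute and a tool call to move; the robot and the scene stay as the last step left them, time stands still between calls to the robot, and variables do not carry over. Pictures are saved under pics/ and viewed, at most 10 in all, crops included, and the job is handed in when it is done.

Besides the shell and the picture viewer there is one more tool, called after "Request:" as name(argument=value, ...) on one line, values as JSON. move_arm: Moves the arm, as the interface text tells. Its arguments: {"type":"object","properties":{"commands":{"type":"array"},"claw":{"type":"number"},"force":{"type":"number"}},"required":["commands"]}

```bash
mkdir -p pics; ls
cat > h.py <<'E'
import numpy as np, cv2
from rig import r
def world(cam):
    d=cam['depth'];K=cam['K'];h,w=d.shape
    v,u=np.mgrid[:h,:w]
    P=np.stack([(u-K[0,2])/K[0,0]*d,-(v-K[1,2])/K[1,1]*d,-d,np.ones_like(d)],-1)
    return (P@np.linalg.inv(cam['camera_from_world']).T)[...,:3]
E
python3 - <<'E'
from h import *
for n in('scene','top'):
    c=r.camera(n);cv2.imwrite(f'pics/{n}0.png',c['image']);np.savez(f'{n}0.npz',**{k:v for k,v in c.items()})
    print(c.keys(),c['K'],c['camera_from_world'])
print(r.read_state(),r.grip_depth)
E
```

```text
pics
dict_keys(['image', 'depth', 'K', 'camera_from_world']) [[406.91371191   0.         282.28766517]
 [  0.         406.91371191 205.61172386]
 [  0.           0.           1.        ]] [[ 0.71439163  0.69972412 -0.00554596 -0.46565859]
 [-0.39325159  0.40802532  0.82393478  0.17917662]
 [ 0.57878993 -0.58643115  0.5666575  -1.37838683]
 [ 0.          0.          0.          1.        ]]
dict_keys(['image', 'depth', 'K', 'camera_from_world']) [[437.17108594   0.         272.54037467]
 [  0.         437.17108594 201.61087912]
 [  0.           0.           1.        ]] [[-0.0222814  -0.99973254  0.00619607  0.05077007]
 [ 0.9823616  -0.02074248  0.18583711 -0.5881334 ]
 [-0.18565889  0.01022749  0.98256103 -1.22521078]
 [ 0.          0.          0.          1.        ]]
{'time': 0.1, 'joints': array([-1.40330757e+00,  3.78012859e-01,  7.97803556e-02,  1.27440868e+00,
        9.42027727e-06,  1.46049395e+00]), 'qvel': array([-0.00050465, -0.00204618,  0.00322002, -0.00114977,  0.00190078,
       -0.00110499]), 'joint_torque': array([ 3.23395379e-04, -4.64691496e+01,  2.70583087e+01,  1.20529384e-02,
       -1.69623759e-04,  9.90541196e-06]), 'ee_pos': array([ 0.157593  , -0.55237586,  0.23044934]), 'tcp_rot': array([-9.22187153e-04,  9.90369088e-01,  1.38449337e-01, -2.16633969e-05]), 'wrist_force': array([-0.43338317,  0.88704777,  0.21568037]), 'torque': array([-0.05733903, -0.07803682,  0.01012767]), 'gripper_force': 0.0, 'gripper_width': 0.08519007477013357} 0.0187
```

View pics/scene0.png

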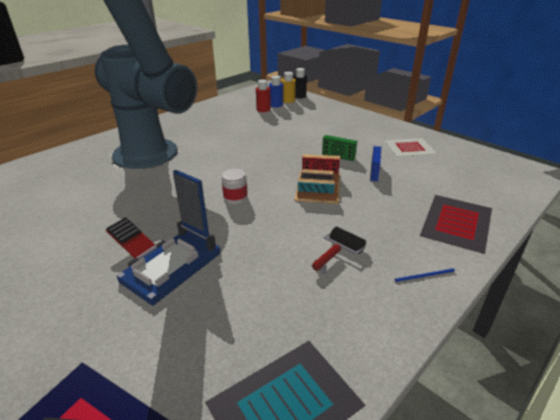

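View pics/top0.png

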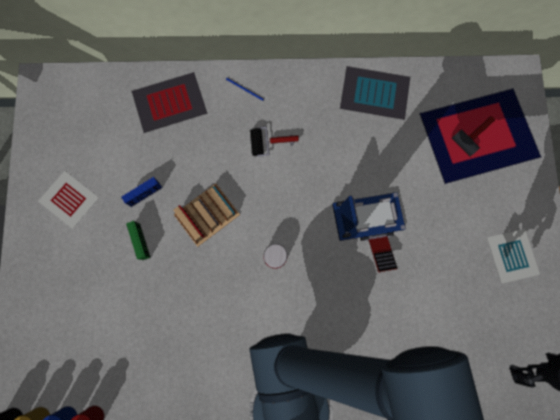

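Run:
```python
from h import *
ims=[]
for n,(u0,v0,s) in (('scene',(285,140,70)),('top',(165,175,85)),('scene',(100,165,130)),('top',(325,185,90))):
    c=dict(np.load(f'{n}0.npz'));im=c['image'][v0:v0+s,u0:u0+s]
    ims.append(cv2.resize(im,(290,290),interpolation=cv2.INTER_CUBIC))
    W=world(c)[v0:v0+s,u0:u0+s].reshape(-1,3);
    np.save(f'pc_{n}_{u0}.npy',W)
cv2.imwrite('pics/crops.png',np.vstack([np.hstack(ims[:2]),np.hstack(ims[2:])]))
# rack & press top height maps: footprint
for n,u0 in(('top',165),('top',325),('scene',285),('scene',100)):
    W=np.load(f'pc_{n}_{u0}.npy')
    print(n,u0,'tablez',np.percentile(W[:,2],[1,20,50,80,99]).round(4))
    for lo,hi in((.015,.035),(.035,.06),(.06,.1),(.1,.25)):
        m=(W[:,2]>lo)&(W[:,2]<hi);P=W[m]
        if len(P)>10:
            rc=cv2.minAreaRect(P[:,:2].astype(np.float32)*1000)
            print(lo,hi,len(P),rc, P[:,2].mean().round(4))
```

```text
top 165 tablez [-0.0056 -0.0014  0.0016  0.0145  0.0746]
0.015 0.035 501 ((564.3386840820312, 238.38876342773438), (110.3115005493164, 151.9347381591797), 36.726531982421875) 0.0271
0.035 0.06 573 ((564.9170532226562, 237.38148498535156), (109.87217712402344, 134.73837280273438), 35.2761344909668) 0.0522
0.06 0.1 338 ((562.6683349609375, 243.26754760742188), (110.75865173339844, 126.3353271484375), 36.69703674316406) 0.0715
top 325 tablez [-0.0059 -0.0015  0.0025  0.0248  0.1998]
0.015 0.035 2256 ((520.6468505859375, -252.99935913085938), (170.15487670898438, 200.66012573242188), 8.744413375854492) 0.0227
0.035 0.06 585 ((485.9703369140625, -243.75180053710938), (212.34535217285156, 172.61727905273438), 3.783423662185669) 0.0475
0.06 0.1 131 ((471.61859130859375, -215.7605438232422), (243.0456085205078, 54.83213806152344), 37.168521881103516) 0.0731
0.1 0.25 371 ((535.0770263671875, -169.1722869873047), (79.3096694946289, 15.712693214416504), 8.667637825012207) 0.1702
scene 285 tablez [-0.0025 -0.0002  0.0052  0.0482  0.0729]
0.015 0.035 597 ((541.8955078125, 294.0942077636719), (127
[... 157 characters left out ...]
94), 23.749452590942383) 0.0479
0.06 0.1 327 ((512.4188842773438, 349.8720397949219), (109.42066192626953, 199.4274444580078), 17.962997436523438) 0.0681
scene 100 tablez [-0.0024 -0.0004  0.0014  0.0281  0.1976]
0.015 0.035 3648 ((512.0780029296875, -170.37063598632812), (171.47891235351562, 369.33648681640625), 7.578674793243408) 0.0237
0.035 0.06 1148 ((504.875, -163.45242309570312), (323.7273864746094, 218.50567626953125), 83.86072540283203) 0.0467
0.06 0.1 502 ((403.0457458496094, -132.0902099609375), (240.57826232910156, 276.8975830078125), 37.701324462890625) 0.0772
0.1 0.25 1161 ((538.6209106445312, -171.3681640625), (82.09123229980469, 16.406007766723633), 10.239665031433105) 0.1562
```

View pics/crops.png

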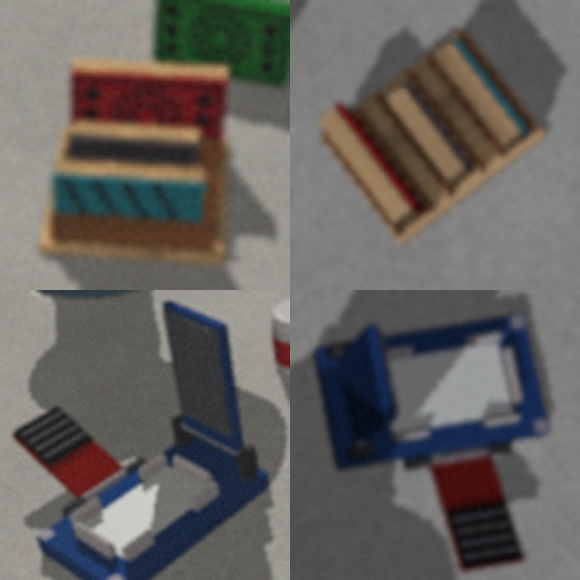

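Request:
move_arm(commands=[0.044,0.04,0.01,0,0,0,0.088,0.08,0.02,0,0,0,0.132,0.12,0.03,0,0,0,0.176,0.16,0.04,0,0,0,0.22,0.2,0.05,0,0,0], claw=0.1, force=50)

```text
time: 0.72
ee_pos: [0.3787, -0.3514, 0.2813]
tcp_rot: [-0.0, 0.99, 0.138, -0.0]
wrist_force: [-0.3, -0.2, -0.3]
gripper_width: 0.047
gripper_force: 0.0
```

Request:
move_arm(commands=[0.015,0.06,0,0,0,2,0.03,0.12,0,0,0,4,0.045,0.18,0,0,0,6,0.06,0.24,0,0,0,8,0.075,0.3,0,0,0,10])

```text
time: 1.35
ee_pos: [0.4526, -0.051, 0.2811]
tcp_rot: [-0.0, 0.974, 0.225, -0.0]
wrist_force: [0.9, 1.1, 0.5]
gripper_width: 0.0469
gripper_force: 0.0
```

Request:
move_arm(commands=[0.015,0.06,0,0,0,2,0.03,0.12,0,0,0,4,0.045,0.18,0,0,0,6,0.06,0.24,0,0,0,8,0.075,0.3,0,0,0,10.8])

```text
time: 1.98
ee_pos: [0.5277, 0.249, 0.2809]
tcp_rot: [0.0, 0.949, 0.316, -0.0]
wrist_force: [0.5, -1.4, -0.2]
gripper_width: 0.0468
gripper_force: 0.0
```

Request:
move_arm(commands=[0.003,0.036,0,0,0,0,0.003,0.036,0,0,0,0,0.003,0.036,0,0,0,0])

```text
time: 2.35
ee_pos: [0.5304, 0.2825, 0.2809]
tcp_rot: [0.0, 0.949, 0.315, -0.001]
wrist_force: [0.3, 0.8, 0.3]
gripper_width: 0.047
gripper_force: 0.0
```

```bash
cat >> h.py <<'E'
from scipy.spatial.transform import Rotation as Ro
def wrist(name):
    s=r.read_state();c=r.camera('wrist')
    T=np.eye(4);q=s['tcp_rot'];T[:3,:3]=Ro.from_quat([q[1],q[2],q[3],q[0]]).as_matrix();T[:3,3]=s['ee_pos']
    c['camera_from_world']=np.linalg.inv(T@c['tool_from_camera'])
    cv2.imwrite(f'pics/{name}.png',c['image']);np.savez(name+'.npz',**c)
    return c,s
def rect(P): 
    c,(w,h),a=cv2.minAreaRect((P[:,:2]*1000).astype(np.float32))
    if w<h: w,h,a=h,w,a+90
    return np.round([*c,w,h,(a+90)%180-90],1)   # centre mm, long, short, long-axis angle deg
E
python3 - <<'E'
from h import *
c,s=wrist('w1');print({k:np.round(s[k],4) for k in('time','joints','ee_pos','tcp_rot','gripper_width')})
print(c['tool_from_camera'].round(3))
W=world(c);z=W[...,2]
hsv=cv2.cvtColor(c['image'],cv2.COLOR_BGR2HSV)
for lo,hi in((.064,.08),(.046,.058),(.02,.034)):
    m=((z>lo)&(z<hi)&(np.linalg.norm(W[...,:2]-[.565,.238],axis=-1)<.13)).astype(np.uint8)
    m=cv2.erode(m,np.ones((3,3)))
    n,L,st,_=cv2.connectedComponentsWithStats(m)
    for i in range(1,n):
        if st[i,4]>200: print(lo,st[i],rect(W[L==i]),np.median(z[L==i]).round(4))
E
```

```text
{'time': np.float64(2.35), 'joints': array([ 3.8410e-01,  4.3140e-01,  2.8940e-01,  1.4300e+00, -6.0000e-04,
        2.8849e+00]), 'ee_pos': array([0.5304, 0.2825, 0.2809]), 'tcp_rot': array([ 4.000e-04,  9.491e-01,  3.149e-01, -6.000e-04]), 'gripper_width': np.float64(0.047)}
[[ 0.     0.949  0.315  0.08 ]
 [ 1.    -0.    -0.001 -0.001]
 [-0.001  0.315 -0.949 -0.142]
 [ 0.     0.     0.     1.   ]]
0.064 [ 274  126   22  101 1835] [530.7 283.6 108.2  22.   36.4] 0.0718
0.046 [ 370  136   29   86 1779] [592.2 190.8  97.6  23.5  36.3] 0.0539
0.046 [ 323  141   23   77 1471] [558.5 234.9  87.9  22.5  36.6] 0.0519
0.02 [297 125   4  90 282] [539.6 269.1 107.4   3.7  37.4] 0.0279
0.02 [315 125   6  63 210] [566.4 261.9  72.7   4.2  36.7] 0.028
0.02 [359 125  13  90 485] [586.8 205.8 107.4   8.9  36.6] 0.0277
```

View pics/w1.png

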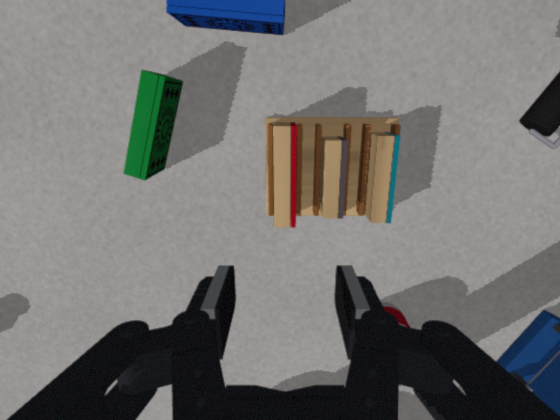

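Request:
move_arm(commands=[0,0.001,-0.055,0,0,0,0,0.001,-0.11,0,0,0,0,0.001,-0.165,0,0,0,0,0.001,-0.2,0,0,0,0,0.001,-0.225,0,0,0])

```text
time: 3.02
ee_pos: [0.5296, 0.2818, 0.0546]
tcp_rot: [0.0, 0.949, 0.314, -0.001]
wrist_force: [1.0, 0.4, 0.6]
gripper_width: 0.0471
gripper_force: 0.0
```

Request:
move_arm(commands=[0,0,-0.008,0,0,0,0,0,-0.008,0,0,0])

```text
time: 3.28
ee_pos: [0.5308, 0.2832, 0.0487]
tcp_rot: [0.0, 0.949, 0.314, -0.0]
wrist_force: [0.1, 0.1, 0.0]
gripper_width: 0.0469
gripper_force: 0.0
```

Request:
move_arm(commands=[0,0,0,0,0,0,0,0,0,0,0,0,0,0,0,0,0,0,0,0,0,0,0,0], claw=-1, force=50)

```text
time: 3.78
ee_pos: [0.5322, 0.2844, 0.0501]
tcp_rot: [0.0, 0.949, 0.315, 0.002]
wrist_force: [0.2, -1.2, 6.7]
gripper_width: 0.0228
gripper_force: 50.4
```

Request:
move_arm(commands=[0,0,0.03,0,0,0,0,0,0.08,0,0,0,0,0,0.13,0,0,0,0,0,0.17,0,0,0])

```text
time: 4.28
ee_pos: [0.5307, 0.2842, 0.2205]
tcp_rot: [-0.0, 0.949, 0.315, 0.001]
wrist_force: [-0.0, 0.9, -2.2]
gripper_width: 0.023
gripper_force: 49.4
```

Request:
move_arm(commands=[-0.02,0.019,0,0,0,10,-0.04,0.038,0,0,0,20,-0.06,0.057,0,0,0,30,-0.08,0.076,0,0,0,40,-0.1,0.095,0,0,0,50])

```text
time: 4.9
ee_pos: [0.4296, 0.3795, 0.2181]
tcp_rot: [-0.0, 0.725, 0.689, -0.0]
wrist_force: [0.3, 0.4, -1.5]
gripper_width: 0.0232
gripper_force: 49.4
```

Request:
move_arm(commands=[-0.02,0.019,0,0,0,10,-0.04,0.038,0,0,0,20,-0.06,0.057,0,0,0,30,-0.08,0.076,0,0,0,40,-0.1,0.095,0,0,0,50])

```text
time: 5.52
ee_pos: [0.3296, 0.4744, 0.2181]
tcp_rot: [-0.0, 0.366, 0.931, -0.0]
wrist_force: [0.4, 0.7, -1.7]
gripper_width: 0.0231
gripper_force: 49.4
```

Request:
move_arm(commands=[-0.01,0.008,0,0,0,5.5,-0.02,0.016,0,0,0,11,-0.02,0.016,0,0,0,11])

```text
time: 5.9
ee_pos: [0.3098, 0.4902, 0.2181]
tcp_rot: [-0.0, 0.278, 0.961, -0.0]
wrist_force: [0.1, -1.0, -2.7]
gripper_width: 0.0229
gripper_force: 49.4
```

Run:
```python
from h import *
s=r.read_state();print({k:np.round(s[k],4) for k in('time','joints','ee_pos','tcp_rot')})
q=s['tcp_rot'];R=Ro.from_quat([q[1],q[2],q[3],q[0]]).as_matrix();print(np.degrees(np.arctan2(R[1,1],R[0,1])),np.degrees(np.arctan2(*s['ee_pos'][[1,0]])))
c=r.camera('top');cv2.imwrite('pics/t2.png',c['image'])
```

```text
{'time': np.float64(5.9), 'joints': array([8.9780e-01, 3.9150e-01, 6.7800e-02, 1.2478e+00, 1.0000e-04,
       1.4607e+00]), 'ee_pos': array([0.3098, 0.4902, 0.2181]), 'tcp_rot': array([-2.000e-04,  2.778e-01,  9.606e-01, -3.000e-04])}
57.74634819504843 57.709469182194866
```

View pics/t2.png

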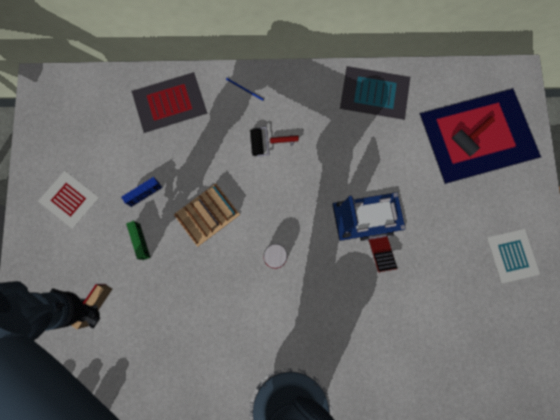

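Request:
move_arm(commands=[0,0,-0.01,8.45,-5.34,0,0,0,-0.02,16.9,-10.7,0,0,0,-0.03,25.3,-16,0,0,0,-0.04,33.8,-21.4,0,0,0,-0.05,42.2,-26.7,0])

```text
time: 6.58
ee_pos: [0.3147, 0.4941, 0.1733]
tcp_rot: [0.106, 0.259, 0.888, 0.366]
wrist_force: [1.5, 0.3, -3.2]
gripper_width: 0.0234
gripper_force: 49.7
```

Request:
move_arm(commands=[0,0,-0.02,8.45,-5.34,0,0,0,-0.04,8.45,-5.34,0,0,0,-0.06,8.45,-5.34,0,0,0,-0.08,8.45,-5.34,0,0,0,-0.08,8.45,-5.34,0])

```text
time: 7.2
ee_pos: [0.3519, 0.5476, 0.124]
tcp_rot: [0.116, 0.252, 0.869, 0.41]
wrist_force: [0.7, -0.5, -1.5]
gripper_width: 0.0228
gripper_force: 50.8
```

Run:
```python
from h import *
s=r.read_state();print({k:np.round(s[k],4) for k in('time','joints','ee_pos','tcp_rot')})
q=s['tcp_rot'];R=Ro.from_quat([q[1],q[2],q[3],q[0]]).as_matrix();print(R.round(3))
```

```text
{'time': np.float64(7.2), 'joints': array([ 0.8377,  0.207 , -1.0195, -0.5293,  0.1344,  1.4648]), 'ee_pos': array([0.3519, 0.5476, 0.124 ]), 'tcp_rot': array([0.1164, 0.2518, 0.8688, 0.4102])}
[[-0.846  0.342  0.409]
 [ 0.533  0.537  0.654]
 [ 0.004  0.771 -0.636]]
```

Request:
move_arm(commands=[0.01,0.017,0,4,-2.7,0,0.02,0.032,0,8,-5.1,0,0.02,0.032,-0.02,8,-5.1,0,0.02,0.032,-0.04,8,-5.1,0,0.02,0.032,-0.05,8,-5.1,0])

```text
time: 7.82
ee_pos: [0.3889, 0.6055, 0.0795]
tcp_rot: [0.134, 0.241, 0.838, 0.472]
wrist_force: [0.1, 0.7, -1.4]
gripper_width: 0.0228
gripper_force: 50.8
```

Run:
```python
from h import *
s=r.read_state();print({k:np.round(s[k],4) for k in('time','joints','ee_pos','tcp_rot')})
q=s['tcp_rot'];R=Ro.from_quat([q[1],q[2],q[3],q[0]]).as_matrix();print(R.round(3))
```

```text
{'time': np.float64(7.825), 'joints': array([ 0.852 ,  0.5117, -1.019 , -0.9787,  0.1379,  1.4905]), 'ee_pos': array([0.3889, 0.6055, 0.0795]), 'tcp_rot': array([0.1338, 0.2415, 0.8375, 0.4716])}
[[-0.848  0.278  0.452]
 [ 0.531  0.439  0.725]
 [ 0.004  0.854 -0.519]]
```

Request:
move_arm(commands=[-0.01,-0.016,0,-3.8,2.4,0,-0.02,-0.032,0,-7.6,4.8,0,-0.03,-0.047,-0.01,-10,6.3,0,-0.03,-0.047,-0.03,-10,6.3,0,-0.03,-0.047,-0.03,-10,6.3,0])

```text
time: 8.45
ee_pos: [0.3582, 0.558, 0.0496]
tcp_rot: [0.108, 0.254, 0.882, 0.383]
wrist_force: [-0.8, -1.1, -1.6]
gripper_width: 0.0231
gripper_force: 50.7
```

```bash
cat >> h.py <<'E'
def st():
    s=r.read_state();print({k:np.round(s[k],4) for k in('time','joints','ee_pos','tcp_rot')})
    q=s['tcp_rot'];R=Ro.from_quat([q[1],q[2],q[3],q[0]]).as_matrix();print(R.round(3),np.hypot(*s['ee_pos'][:2]))
E
python3 -c "
from h import *
st()"
```

```text
{'time': np.float64(8.45), 'joints': array([ 0.8468,  0.3878, -0.9949, -0.6225,  0.1224,  1.4609]), 'ee_pos': array([0.3582, 0.558 , 0.0496]), 'tcp_rot': array([0.108 , 0.2543, 0.8817, 0.3826])}
[[-0.847  0.366  0.385]
 [ 0.531  0.578  0.62 ]
 [ 0.004  0.73  -0.684]] 0.663068319846981
```

Request:
move_arm(commands=[0,0,-0.006,0,0,0,0,0,-0.012,0,0,0,0,0,-0.012,0,0,0])

```text
time: 8.82
ee_pos: [0.3586, 0.5587, 0.0378]
tcp_rot: [0.108, 0.254, 0.882, 0.383]
wrist_force: [0.0, -0.6, -2.1]
gripper_width: 0.0233
gripper_force: 50.8
```

Request:
move_arm(commands=[0,0,0,0,0,0,0,0,0,0,0,0,0,0,0,0,0,0], claw=-0.15)

```text
time: 9.2
ee_pos: [0.3591, 0.5593, 0.039]
tcp_rot: [0.109, 0.254, 0.881, 0.384]
wrist_force: [0.3, 0.2, -0.6]
gripper_width: 0.0363
gripper_force: 0.2
```

```bash
python3 -c "
from h import *
st()
c,s=wrist('w2');d=r.camera('scene')
cv2.imwrite('pics/m2.png',np.hstack([c['image'][:,80:480],cv2.resize(d['image'][60:200,200:333],(400,420))]))"
```

```text
{'time': np.float64(9.2), 'joints': array([ 0.8471,  0.4202, -1.0014, -0.6646,  0.1224,  1.4607]), 'ee_pos': array([0.3591, 0.5593, 0.039 ]), 'tcp_rot': array([0.1086, 0.2537, 0.8812, 0.3839])}
[[-0.848  0.364  0.386]
 [ 0.531  0.576  0.621]
 [ 0.003  0.732 -0.682]] 0.6646247730414555
```

View pics/m2.png

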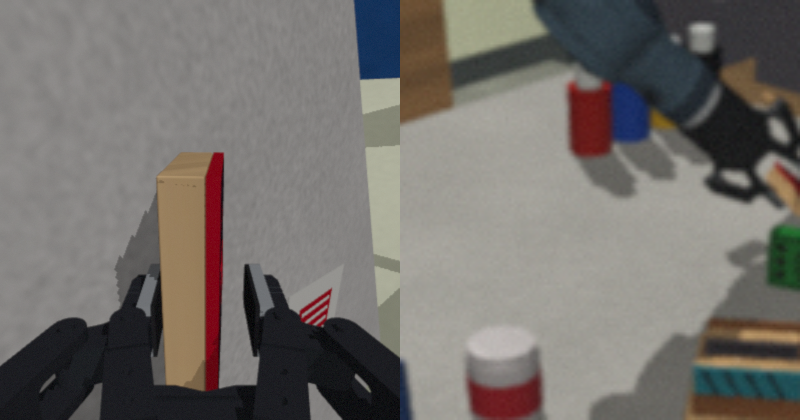

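Request:
move_arm(commands=[0,0,0,0,0,0,0,0,0,0,0,0,0,0,0,0,0,0], claw=0.36)

```text
time: 9.68
ee_pos: [0.3588, 0.5589, 0.0384]
tcp_rot: [0.108, 0.254, 0.881, 0.383]
wrist_force: [-0.4, 0.8, -0.5]
gripper_width: 0.0584
gripper_force: 0.3
```

Request:
move_arm(commands=[-0.004,-0.006,0.007,0,0,0,-0.008,-0.012,0.014,0,0,0,-0.012,-0.018,0.02,0,0,0,-0.016,-0.025,0.028,0,0,0,-0.02,-0.031,0.034,0,0,0])

```text
time: 10.3
ee_pos: [0.3454, 0.5373, 0.0783]
tcp_rot: [0.106, 0.254, 0.884, 0.378]
wrist_force: [0.2, 0.2, -1.0]
gripper_width: 0.0583
gripper_force: 0.0
```

```bash
python3 -c "
from h import *
st()
c,s=wrist('w3');d=r.camera('scene')
cv2.imwrite('pics/m3.png',np.hstack([c['image'][:,80:480],cv2.resize(d['image'][90:160,300:367],(400,420))]))"
```

```text
{'time': np.float64(10.3), 'joints': array([ 0.837 ,  0.2758, -1.0187, -0.5228,  0.1291,  1.4518]), 'ee_pos': array([0.3454, 0.5373, 0.0783]), 'tcp_rot': array([0.1064, 0.2543, 0.8838, 0.378 ])}
[[-0.848  0.369  0.38 ]
 [ 0.53   0.585  0.614]
 [ 0.004  0.722 -0.692]] 0.638708654672337
```

View pics/m3.png

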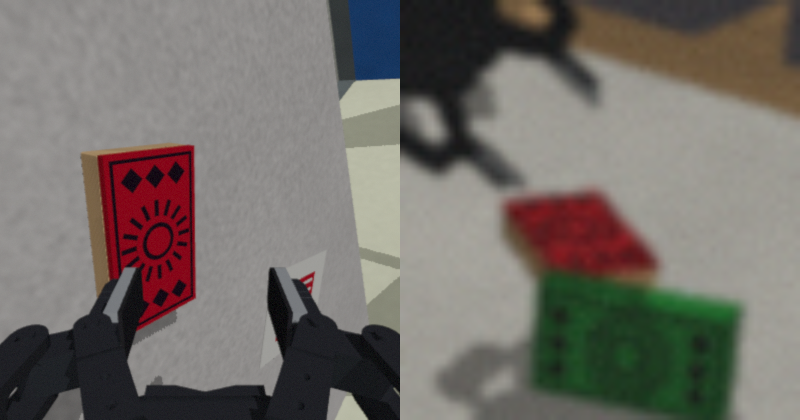

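```bash
cat >> h.py <<'E'
def redtop(c,lo,hi,near,rad=.12):
    W=world(c);hsv=cv2.cvtColor(c['image'],cv2.COLOR_BGR2HSV)
    m=(W[...,2]>lo)&(W[...,2]<hi)&(np.linalg.norm(W[...,:2]-near,axis=-1)<rad)&(c['depth']>.1)
    n,L,s,_=cv2.connectedComponentsWithStats(cv2.erode(m.astype(np.uint8),np.ones((3,3))))
    i=1+np.argmax(s[1:,4]);P=W[L==i];A=np.c_[P[:,:2]-P[:,:2].mean(0),np.ones(len(P))]
    f=np.linalg.lstsq(A,P[:,2],rcond=None)[0]
    return len(P),rect(P),f.round(4)
E
python3 - <<'E'
from h import *
for n,c in(('w3',dict(np.load('w3.npz'))),('scene',r.camera('scene'))):
    print(n,redtop(c,.015,.06,[.37,.58]))
E
```

```text
w3 (12923, array([345.5, 540.1, 109.9,  86.3, -32.3]), array([0.0084, 0.0061, 0.0236]))
scene (164, array([358.6, 542.4, 104.9,  57.4, -32.1]), array([-0.0059, -0.0071,  0.024 ]))
```

Request:
move_arm(commands=[0,0,0.03,-7.8,4.94,0,0,0,0.06,-15.6,9.9,0,0,0,0.09,-23.4,14.8,0,0.005,0,0.11,-31.2,19.8,0,0.01,0.002,0.12,-39,24.7,0], claw=1)

```text
time: 11.08
ee_pos: [0.3559, 0.5417, 0.189]
tcp_rot: [0.031, 0.276, 0.953, 0.121]
wrist_force: [1.0, 0.6, -1.6]
gripper_width: 0.0853
gripper_force: 0.0
```

Request:
move_arm(commands=[0,0,0,0,0,0,0,0,0,0,0,0])

```text
time: 11.32
ee_pos: [0.3556, 0.5415, 0.1852]
tcp_rot: [0.031, 0.276, 0.953, 0.122]
wrist_force: [-0.8, 0.1, 0.1]
gripper_width: 0.0852
gripper_force: 0.0
```

```bash
cat >> h.py <<'E'
def turn(yaw):  # rotvec (deg, world) to bring tool to straight down with tool y at yaw deg
    q=r.read_state()['tcp_rot'];R=Ro.from_quat([q[1],q[2],q[3],q[0]]).as_matrix()
    a=np.radians(yaw);y=np.array([np.cos(a),np.sin(a),0]);z=np.array([0,0,-1.])
    T=np.c_[np.cross(y,z),y,z]
    return np.degrees(Ro.from_matrix(T@R.T).as_rotvec()).round(2)
E
python3 - <<'E'
from h import *
st();c,s=wrist('w4')
print('w',redtop(c,.015,.035,[.358,.543]));print('s',redtop(r.camera('scene'),.015,.035,[.358,.543]))
print('t',redtop(r.camera('top'),.015,.035,[.358,.543]));print(turn(57.9))
E
```

```text
{'time': np.float64(11.325), 'joints': array([ 0.8718,  0.3248, -0.1524,  0.8452,  0.0414,  1.4412]), 'ee_pos': array([0.3556, 0.5415, 0.1852]), 'tcp_rot': array([0.0311, 0.2762, 0.9529, 0.1216])}
[[-0.846  0.519  0.126]
 [ 0.534  0.818  0.215]
 [ 0.008  0.249 -0.968]] 0.6478260403415974
w (7553, array([351.4, 549.4, 108.8,  62.6, -32.1]), array([ 0.0003, -0.0013,  0.0239]))
s (173, array([358.1, 543.7, 106.3,  56.9, -32. ]), array([-0.0067, -0.0086,  0.0241]))
t (512, array([365.2, 541.7,  76.8,  60.6, -34. ]), array([ 0.0008, -0.0023,  0.0247]))
[-12.31   7.18   0.23]
```

Request:
move_arm(commands=[-0.002,0.003,0,-6.2,3.6,0.1,-0.004,0.008,0,-12.3,7.2,0.2,-0.004,0.008,0,-12.3,7.2,0.2,-0.004,0.008,0,-12.3,7.2,0.2])

```text
time: 11.98
ee_pos: [0.3515, 0.5492, 0.1862]
tcp_rot: [0.001, 0.277, 0.961, 0.002]
wrist_force: [0.0, -0.0, 0.5]
gripper_width: 0.0854
gripper_force: 0.0
```

Run:
```python
from h import *
st();c,s=wrist('w5')
print('w',redtop(c,.015,.035,[.351,.549]))
print('t',redtop(r.camera('top'),.015,.035,[.351,.549]));print(turn(57.9))
```

```text
{'time': np.float64(11.975), 'joints': array([9.0410e-01, 5.4930e-01, 2.3510e-01, 1.2527e+00, 2.0000e-04,
       1.4647e+00]), 'ee_pos': array([0.3515, 0.5492, 0.1862]), 'tcp_rot': array([7.000e-04, 2.766e-01, 9.610e-01, 1.800e-03])}
[[-0.847  0.532  0.002]
 [ 0.532  0.847  0.003]
 [-0.     0.004 -1.   ]] 0.6520350167818616
w (7250, array([351.4, 549.4, 109.4,  62.1, -32.2]), array([ 0.0007, -0.002 ,  0.024 ]))
t (639, array([354.6, 549.4, 105.7,  61.8, -31.4]), array([-0.0001, -0.0047,  0.0246]))
[-0.22  0.16  0.04]
```

Request:
move_arm(commands=[0,0,-0.05,0,0,0,0,0,-0.1,0,0,0,0,0,-0.145,0,0,0,0,0,-0.17,0,0,0,0,0,-0.183,-0.2,0.2,0])

```text
time: 12.7
ee_pos: [0.3508, 0.5481, 0.0036]
tcp_rot: [-0.001, 0.277, 0.961, -0.001]
wrist_force: [-0.3, 0.2, 0.3]
gripper_width: 0.0851
gripper_force: 0.0
```

Request:
move_arm(commands=[0,0,0,0,0,0,0,0,0,0,0,0,0,0,0,0,0,0,0,0,0,0,0,0], claw=0, force=40)

```text
time: 13.2
ee_pos: [0.3526, 0.5506, 0.0056]
tcp_rot: [-0.0, 0.277, 0.961, 0.001]
wrist_force: [0.4, -0.6, 5.5]
gripper_width: 0.0628
gripper_force: 47.0
```

```bash
python3 -c "
from h import *
st()"
```

```text
{'time': np.float64(13.2), 'joints': array([ 9.0390e-01,  6.7560e-01, -3.1200e-02,  8.6310e-01,  6.0000e-04,
        1.4646e+00]), 'ee_pos': array([0.3526, 0.5506, 0.0056]), 'tcp_rot': array([-1.000e-04,  2.767e-01,  9.610e-01,  5.000e-04])}
[[-0.847  0.532  0.   ]
 [ 0.532  0.847  0.001]
 [ 0.001  0.001 -1.   ]] 0.6538058385655932
```

Request:
move_arm(commands=[0,0,0.03,0,0,0,0,0,0.085,0,0,0,0,0,0.14,0,0,0,0,0,0.2,0,0,0,0,0,0.26,0,0,0])

```text
time: 13.82
ee_pos: [0.3515, 0.5493, 0.2657]
tcp_rot: [-0.001, 0.277, 0.961, -0.001]
wrist_force: [0.8, 0.9, -2.0]
gripper_width: 0.0629
gripper_force: 46.1
```

Request:
move_arm(commands=[0.02,-0.055,0,0,0,-4,0.04,-0.11,0,0,0,-8,0.06,-0.165,0,0,0,-12,0.08,-0.22,0,0,0,-16,0.1,-0.275,0,0,0,-20])

```text
time: 14.45
ee_pos: [0.4521, 0.2728, 0.2639]
tcp_rot: [-0.001, 0.44, 0.898, -0.001]
wrist_force: [-0.2, -0.2, -1.3]
gripper_width: 0.063
gripper_force: 46.1
```

Run:
```python
from h import *
for n,c in(('top0',dict(np.load('top0.npz'))),('scene0',dict(np.load('scene0.npz'))),('now top',r.camera('top')),('now scene',r.camera('scene')),('wrist',wrist('w6')[0])):
    W=world(c);z=W[...,2];b=c['image'].astype(int);blue=(b[...,0]>1.5*b[...,2]+15)
    near=np.linalg.norm(W[...,:2]-[.547,-.25],axis=-1)<.16
    for lo,hi,bl in((.014,.03,1),(.1,.21,0)):
        m=near&(z>lo)&(z<hi);m=m&blue if bl else m
        k=cv2.morphologyEx(m.astype(np.uint8),cv2.MORPH_OPEN,np.ones((2,2)))
        N,L,s,_=cv2.connectedComponentsWithStats(k)
        if N>1:
            i=1+np.argmax(s[1:,4]);P=W[L==i];print(n,lo,len(P),rect(P),np.median(P[:,2]).round(4))
```

```text
top0 0.014 594 [ 494.  -140.1  458.8  130.4  -69.1] 0.0212
top0 0.1 369 [473.6 -83.6 359.9  74.5 -56. ] 0.1814
scene0 0.014 1284 [ 809.3 -420.1  801.4  211.1  -33.8] 0.0216
scene0 0.1 1159 [ 729.9 -289.7 1080.2   58.7  -32.6] 0.1548
now top 0.014 631 [ 494.  -140.6  459.8  130.   -69.1] 0.0214
now top 0.1 372 [473.9 -83.2 359.5  74.6 -56.2] 0.1818
now scene 0.014 1360 [ 807.1 -419.4  805.9  212.4  -33.8] 0.0217
now scene 0.1 1151 [ 731.5 -290.7 1076.5   58.6  -32.6] 0.1549
wrist 0.014 324 [467.1  79.3 523.3  52.7 -81.6] 0.0214
```

```bash
cat > bed.py <<'E'
from h import *
from scipy.optimize import least_squares
def run(items):
  for n,c in items:
    W=world(c);z=W[...,2];b=c['image'].astype(int);blue=(b[...,0]>1.5*b[...,2]+15)
    near=np.linalg.norm(W[...,:2]-[.547,-.25],axis=-1)<.16
    for lo,hi,bl in((.017,.027,1),(.1,.21,0),(.03,.042,2)):
        m=near&(z>lo)&(z<hi)
        if bl==1:m&=blue
        if bl==2:m&=~blue&((b[...,2]<1.4*b[...,1]))
        N,L,s,_=cv2.connectedComponentsWithStats(m.astype(np.uint8))
        keep=np.isin(L,[i for i in range(1,N) if s[i,4]>15])
        P=W[keep]
        if len(P)>30: print(n,lo,len(P),rect(P),np.median(P[:,2]).round(4))
if __name__=='__main__':
  L=lambda n:dict(np.load(n+'.npz'))
  run([('top0',L('top0')),('scene0',L('scene0')),('top',r.camera('top')),('scene',r.camera('scene')),('w6',L('w6'))])
E
python3 bed.py
```

```text
top0 0.017 738 [ 544.6 -248.6  197.9  114.1  -81.4] 0.0215
top0 0.1 371 [ 535.1 -169.2   79.3   15.7    8.7] 0.1828
top0 0.03 160 [ 549.5 -264.6  121.5   84.1  -81.7] 0.0361
scene0 0.017 1312 [ 550.4 -252.3  196.6  117.1  -81.6] 0.022
scene0 0.1 1161 [ 538.6 -171.4   82.1   16.4   10.2] 0.1579
scene0 0.03 499 [ 549.6 -244.   169.   107.8  -81.3] 0.0352
top 0.017 784 [ 544.8 -248.6  197.6  115.4  -81.3] 0.0216
top 0.1 372 [ 535.  -168.9   79.    15.8    8.3] 0.1821
top 0.03 157 [ 549.7 -265.4  122.4   84.4  -81.8] 0.0359
scene 0.017 1377 [ 549.1 -251.2  199.4  118.2  -81.9] 0.0219
scene 0.1 1159 [ 537.9 -171.5   82.5   17.    10. ] 0.1575
scene 0.03 503 [ 551.6 -243.4  168.4  106.3  -79.3] 0.0353
w6 0.017 294 [ 496.6 -160.    61.4   23.4   34. ] 0.0217
```

Request:
move_arm(commands=[0.011,-0.06,0.01,0,0,-3,0.022,-0.12,0.02,0,0,-6,0.033,-0.18,0.03,0,0,-9,0.044,-0.24,0.036,0,0,-12,0.055,-0.3,0.036,0,0,-15])

```text
time: 15.32
ee_pos: [0.5078, -0.0256, 0.3007]
tcp_rot: [-0.0, 0.552, 0.834, 0.0]
wrist_force: [0.4, -0.9, -2.2]
gripper_width: 0.0626
gripper_force: 46.1
```

Request:
move_arm(commands=[0.011,-0.061,0,0,0,-3,0.022,-0.122,0,0,0,-6,0.033,-0.183,0,0,0,-9,0.044,-0.244,0,0,0,-12,0.055,-0.305,0,0,0,-14.4])

```text
time: 15.95
ee_pos: [0.5634, -0.3305, 0.2998]
tcp_rot: [-0.001, 0.652, 0.758, -0.0]
wrist_force: [1.0, -0.3, -1.0]
gripper_width: 0.0629
gripper_force: 46.1
```

Request:
move_arm(commands=[0,-0.01,0,0,0,0,0,-0.01,0,0,0,0,0,-0.01,0,0,0,0])

```text
time: 16.32
ee_pos: [0.5625, -0.3382, 0.3005]
tcp_rot: [-0.001, 0.652, 0.758, -0.0]
wrist_force: [-0.6, -0.1, -1.6]
gripper_width: 0.0628
gripper_force: 46.1
```

Run:
```python
from bed import *
st();c,s=wrist('w7');run([('w7',c)]);print(turn(8.5))
W=world(c);m=(c['depth']<.25)&(c['depth']>.05)&(W[...,2]>s['ee_pos'][2]-.02)
b=c['image'].astype(int);red=m&(b[...,2]>1.8*b[...,1])
if red.sum()>50:print('held red',red.sum(),rect(W[red]),np.median(W[red][:,2]))
```

```text
{'time': np.float64(16.325), 'joints': array([-6.3790e-01,  5.7400e-01,  5.7090e-01,  1.5694e+00, -1.0000e-04,
        7.8220e-01]), 'ee_pos': array([ 0.5625, -0.3382,  0.3005]), 'tcp_rot': array([-9.000e-04,  6.519e-01,  7.583e-01, -1.000e-04])}
[[-0.15   0.989 -0.001]
 [ 0.989  0.15   0.001]
 [ 0.001 -0.001 -1.   ]] 0.6563013991410902
w7 0.017 6722 [ 545.  -251.4  167.   115.5  -81.6] 0.0217
w7 0.1 307 [ 534.6 -177.5   69.7    0.9    8.2] 0.1059
w7 0.03 1546 [ 545.5 -249.5  156.2  102.6  -81.7] 0.0367
[-0.04 -0.07 -0.13]
held red 29142 [ 572.6 -335.1  105.8   89.2  -81.4] 0.3189160036729374
```

View pics/w7.png

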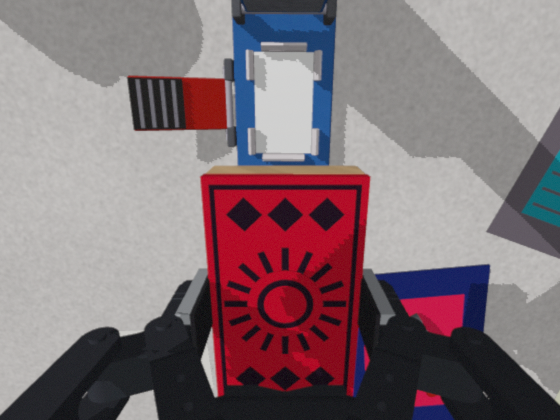

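Run:
```python
from h import *
c=dict(np.load('w7.npz'));W=world(c);z=W[...,2];b=c['image'].astype(int)
a=np.radians(8.4);O=np.array([.547,-.261]);D=W[...,:2]-O
bx=(D@[np.cos(a),np.sin(a)])*1000;by=(D@[-np.sin(a),np.cos(a)])*1000
blue=(b[...,0]>1.5*b[...,2]+15);box=(abs(bx)<75)&(by>-75)&(by<85)
B=box&blue&(z>.017)&(z<.027)
for y0 in(-50,0,50):
    s=B&(abs(by-y0)<8);print('base x',y0,np.percentile(bx[s],[.5,99.5]).round(1),s.sum())
Fl=(abs(bx)<45)&(abs(by)<70)&~blue&(z>.017)&(z<.0245)
print('floor med z',np.median(z[Fl]))
for y0 in(-40,0,40): s=Fl&(abs(by-y0)<6);print('floor x',y0,np.percentile(bx[s],[1,99]).round(1))
s=Fl&(abs(bx)<15);print('floor y',np.percentile(by[s],[1,99]).round(1))
Wl=(abs(bx)<52)&(abs(by)<78)&~blue&(z>.033)&(z<.042)
for sx in(-1,1):
  for sy in(-1,1):
    s=Wl&(bx*sx>25)&(by*sy>25)&(abs(by)<60);print('wall',sx,sy,s.sum(),bx[s].mean().round(1),np.percentile(bx[s],[5,95]).round(1),np.percentile(by[s],[5,95]).round(1))
for sy in(-1,1):
    s=Wl&(by*sy>50)&(abs(bx)<25);print('end',sy,s.sum(),np.percentile(by[s],[5,50,95]).round(1))
# held block
m=(b[...,2]>1.8*b[...,1])&(z>.29)
k=m&(abs(z-np.median(z[m]))<.006);k=cv2.erode(k.astype(np.uint8),np.ones((5,5)))>0
N,L,s,_=cv2.connectedComponentsWithStats(k.astype(np.uint8));i=1+np.argmax(s[1:,4]);P=W[L==i]
A=np.c_[P[:,:2]-P[:,:2].mean(0),np.ones(len(P))];print('held',rect(P),np.linalg.lstsq(A,P[:,2],rcond=None)[0].round(4))
```

```text
base x -50 [-57.8  56.9] 283
base x 0 [-56.7  56.8] 523
base x 50 [-56.7  57. ] 395
floor med z 0.0220481623963254
floor x -40 [-34.4  42.8]
floor x 0 [-33.7  34.1]
floor x 40 [-33.7  43.2]
floor y [-58.3  54.7]
wall -1 -1 177 -38.0 [-41.9 -34.7] [-57.3 -29.6]
wall -1 1 197 -37.9 [-41.7 -34.8] [27.2 53.8]
wall 1 -1 169 37.4 [34.3 41.3] [-57.2 -30. ]
wall 1 1 206 37.6 [34.3 41.3] [26.6 54. ]
end -1 279 [-66.1 -61.9 -58.8]
end 1 365 [55.4 58.8 63.2]
held [ 561.  -337.    95.1   54.1  -81.3] [-0.0017 -0.0013  0.3189]
```

Request:
move_arm(commands=[0,0,0,0,0,10,0,0,0,0,0,20,0,0,0,0,0,30,0,0,0,0,0,40,0,0,0,0,0,50])

```text
time: 17.0
ee_pos: [0.5621, -0.3385, 0.301]
tcp_rot: [-0.0, 0.268, 0.963, -0.001]
wrist_force: [0.5, -0.1, -1.8]
gripper_width: 0.0625
gripper_force: 46.1
```

Request:
move_arm(commands=[0,0,0,0,0,10,0,0,0,0,0,20,0,0,0,0,0,30,0,0,0,0,0,40,0,0,0,0,0,50])

```text
time: 17.62
ee_pos: [0.5621, -0.3385, 0.301]
tcp_rot: [0.0, -0.165, 0.986, -0.001]
wrist_force: [0.3, 0.5, -1.8]
gripper_width: 0.0631
gripper_force: 46.1
```

Request:
move_arm(commands=[0,0,0,0,0,10,0,0,0,0,0,20,0,0,0,0,0,30,0,0,0,0,0,40,0,0,0,0,0,50])

```text
time: 18.25
ee_pos: [0.5621, -0.3385, 0.301]
tcp_rot: [0.0, -0.566, 0.824, -0.001]
wrist_force: [0.7, 0.9, -2.9]
gripper_width: 0.0627
gripper_force: 46.1
```

Request:
move_arm(commands=[0,0.02,-0.02,0,0,10,-0.005,0.04,-0.06,0,0,20,-0.01,0.06,-0.11,0,0,30,-0.015,0.075,-0.16,0,0,30,-0.015,0.075,-0.2,0,0,30])

```text
time: 18.88
ee_pos: [0.5457, -0.2618, 0.0989]
tcp_rot: [-0.0, 0.759, -0.652, 0.0]
wrist_force: [0.1, -0.4, -1.1]
gripper_width: 0.063
gripper_force: 46.1
```

Request:
move_arm(commands=[0,0,0,0,0,0,0,0,0,0,0,0])

```text
time: 19.12
ee_pos: [0.548, -0.2654, 0.1022]
tcp_rot: [-0.001, 0.758, -0.653, 0.002]
wrist_force: [-0.4, -0.1, -0.7]
gripper_width: 0.0626
gripper_force: 46.1
```

Run:
```python
from h import *
st();print(turn(188.4));s=r.read_state();print('d',(np.array([.547,-.2626])-s['ee_pos'][:2]).round(4))
for n,p,off in(('w7',[.5625,-.3382],98.4),('w8',s['ee_pos'][:2],-81.6)):
    c=dict(np.load('w7.npz')) if n=='w7' else wrist('w8')[0]
    W=world(c);b=c['image'].astype(int);t=np.radians(off);D=(W[...,:2]-p)
    X=D@[np.cos(t),np.sin(t)]*1000;Y=D@[np.sin(t),-np.cos(t)]*1000
    m=(c['depth']>.08)&(c['depth']<.26)&(b[...,2]>1.8*b[...,1])&(abs(X)<75)&(abs(Y)<40)
    for y0 in(-15,0,15):
        q=m&(abs(Y-y0)<2);print(n,'tool x',y0,np.percentile(X[q],[.5,99.5]).round(1),np.percentile(W[q][:,2],[2,98]).round(4))
    for x0 in(25,40):
        q=m&(abs(X-x0)<2);print(n,'tool y',x0,np.percentile(Y[q],[.5,99.5]).round(1))
```

```text
{'time': np.float64(19.125), 'joints': array([-5.5540e-01,  5.0460e-01, -6.2000e-02,  9.9950e-01,  5.0000e-04,
       -2.2751e+00]), 'ee_pos': array([ 0.548 , -0.2654,  0.1022]), 'tcp_rot': array([-6.000e-04,  7.577e-01, -6.525e-01,  2.300e-03])}
[[ 0.148 -0.989  0.004]
 [-0.989 -0.148 -0.002]
 [ 0.003 -0.004 -1.   ]] 0.6088856421839308
[ 0.12  0.25 -0.13]
d [-0.001   0.0028]
w7 tool x -15 [-43.5  54. ] [0.3175 0.3203]
w7 tool x 0 [-47.8  54.1] [0.3176 0.3208]
w7 tool x 15 [-41.7  54.2] [0.3175 0.3202]
w7 tool y 25 [-33.1  29.9]
w7 tool y 40 [-33.3  30.1]
w8 tool x -15 [-35.3  54.2] [0.1191 0.1219]
w8 tool x 0 [-47.4  54.2] [0.1191 0.1222]
w8 tool x 15 [-43.7  54.2] [0.119 0.122]
w8 tool y 25 [-30.1  32.9]
w8 tool y 40 [-30.4  33.1]
```

Request:
move_arm(commands=[0,0.001,-0.01,0,0,0,0,0.001,-0.02,0,0,0,0,0.001,-0.03,0,0,0,0,0.001,-0.03,0,0,0,0,0.001,-0.03,0,0,0])

```text
time: 19.8
ee_pos: [0.5468, -0.2644, 0.0699]
tcp_rot: [-0.0, 0.757, -0.653, 0.001]
wrist_force: [0.2, -0.6, -2.4]
gripper_width: 0.0626
gripper_force: 46.1
```

Request:
move_arm(commands=[0,0,0,0,0,0,0,0,0,0,0,0])

```text
time: 20.05
ee_pos: [0.5471, -0.2645, 0.0704]
tcp_rot: [-0.0, 0.757, -0.653, 0.001]
wrist_force: [0.1, 0.1, -1.4]
gripper_width: 0.0631
gripper_force: 46.1
```

Run:
```python
from h import *
st();print(turn(188.4))
for i in range(3):
    s=r.read_state();print((np.array([.5478,-.2626])-s['ee_pos'][:2]).round(4));r.camera('top')
```

```text
{'time': np.float64(20.05), 'joints': array([-5.5500e-01,  5.3010e-01, -1.0800e-01,  9.3010e-01,  5.0000e-04,
       -2.2737e+00]), 'ee_pos': array([ 0.5471, -0.2645,  0.0704]), 'tcp_rot': array([-4.000e-04,  7.574e-01, -6.529e-01,  1.200e-03])}
[[ 0.147 -0.989  0.002]
 [-0.989 -0.147 -0.001]
 [ 0.001 -0.002 -1.   ]] 0.6076981826931269
[ 0.06  0.14 -0.08]
[0.0007 0.0019]
[0.0007 0.0019]
[0.0008 0.0018]
```

Request:
move_arm(commands=[0.0007,0.0018,-0.008,0,0,0,0.0007,0.0018,-0.016,0,0,0,0.0007,0.0018,-0.024,0,0,0,0.0007,0.0018,-0.03,0,0,0,0.0007,0.0018,-0.036,0,0,0])

```text
time: 20.82
ee_pos: [0.5475, -0.2625, 0.0335]
tcp_rot: [-0.0, 0.757, -0.653, 0.001]
wrist_force: [-0.5, -0.0, -1.3]
gripper_width: 0.063
gripper_force: 46.1
```

Request:
move_arm(commands=[0,0,-0.002,0,0,0,0,0,-0.004,0,0,0,0,0,-0.006,0,0,0])

```text
time: 21.2
ee_pos: [0.5478, -0.2627, 0.0282]
tcp_rot: [-0.0, 0.757, -0.653, 0.001]
wrist_force: [-0.1, -0.2, -1.0]
gripper_width: 0.0628
gripper_force: 46.1
```

Run:
```python
from h import *
st();c,s=wrist('w9');print(redtop(c,.03,.062,[.547,-.2626],.08),s['wrist_force'])
```

```text
{'time': np.float64(21.2), 'joints': array([-5.5180e-01,  5.7030e-01, -1.6030e-01,  8.3780e-01,  5.0000e-04,
       -2.2706e+00]), 'ee_pos': array([ 0.5478, -0.2627,  0.0282]), 'tcp_rot': array([-4.000e-04,  7.574e-01, -6.529e-01,  1.200e-03])}
[[ 0.147 -0.989  0.002]
 [-0.989 -0.147 -0.001]
 [ 0.001 -0.002 -1.   ]] 0.607495863558531
(37007, array([ 546.4, -262.9,  113.8,   89.2,  -81.7]), array([-0.0094,  0.0167,  0.0458])) [-0.14959558 -0.17608127 -0.99379532]
```

Request:
move_arm(commands=[0,0,-0.001,0,0,0,0,0,-0.0015,0,0,0,0,0,-0.0015,0,0,0])

```text
time: 21.62
ee_pos: [0.5476, -0.2626, 0.0276]
tcp_rot: [-0.0, 0.757, -0.653, 0.001]
wrist_force: [-1.6, 1.6, 4.8]
gripper_width: 0.0632
gripper_force: 46.9
```

Request:
move_arm(commands=[0,0,0,0,0,0,0,0,0,0,0,0,0,0,0,0,0,0], claw=0.74)

```text
time: 22.0
ee_pos: [0.5477, -0.2626, 0.0265]
tcp_rot: [-0.0, 0.757, -0.653, 0.001]
wrist_force: [0.3, -0.1, -0.1]
gripper_width: 0.0741
gripper_force: 0.0
```

Request:
move_arm(commands=[0,0,0.01,0,0,0,0,0,0.03,0,0,0,0,0,0.07,0,0,0,0,0,0.12,0,0,0,0,0,0.17,0,0,0])

```text
time: 22.62
ee_pos: [0.5474, -0.2625, 0.1987]
tcp_rot: [-0.0, 0.757, -0.653, 0.001]
wrist_force: [0.2, -0.5, -0.3]
gripper_width: 0.0743
gripper_force: 0.0
```

Request:
move_arm(commands=[0,0,0,0,0,0,0,0,0,0,0,0])

```text
time: 22.88
ee_pos: [0.5476, -0.2626, 0.1967]
tcp_rot: [-0.0, 0.757, -0.653, 0.001]
wrist_force: [-0.6, -0.0, -0.5]
gripper_width: 0.074
gripper_force: 0.0
```

Run:
```python
from h import *
st();c,s=wrist('w10');print(redtop(c,.035,.06,[.547,-.2626],.06))
W=world(c);b=c['image'].astype(int);m=(b[...,2]>1.8*b[...,1])&(np.linalg.norm(W[...,:2]-[.547,-.2626],axis=-1)<.07)&(W[...,2]<.07)
P=W[m];A=np.c_[P[:,:2]-P[:,:2].mean(0),np.ones(len(P))];print(rect(P),np.linalg.lstsq(A,P[:,2],rcond=None)[0].round(4))
```

```text
{'time': np.float64(22.875), 'joints': array([-5.5180e-01,  4.5190e-01,  1.0490e-01,  1.2213e+00,  5.0000e-04,
       -2.2705e+00]), 'ee_pos': array([ 0.5476, -0.2626,  0.1967]), 'tcp_rot': array([-4.000e-04,  7.574e-01, -6.529e-01,  1.200e-03])}
[[ 0.147 -0.989  0.002]
 [-0.989 -0.147 -0.001]
 [ 0.001 -0.002 -1.   ]] 0.6072961034359345
(7666, array([ 546.4, -262.6,  110. ,   62.2,  -81.6]), array([-0.0003, -0.0019,  0.0458]))
[ 527.8 -264.8  111.   101.   -81.4] [0.0246 0.0015 0.0456]
```

View pics/w10.png

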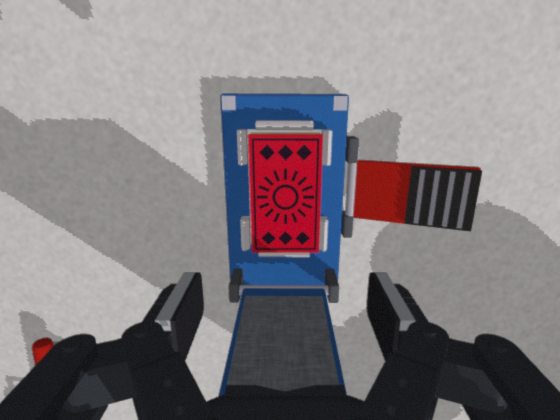

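Request:
move_arm(commands=[-0.036,-0.005,0,0,0,0,-0.073,-0.011,0,0,0,0,-0.11,-0.016,-0.02,0,0,0,-0.146,-0.0215,-0.06,0,0,0,-0.146,-0.0215,-0.09,0,0,0], claw=-1)

```text
time: 23.55
ee_pos: [0.3971, -0.282, 0.1033]
tcp_rot: [-0.0, 0.757, -0.654, -0.002]
wrist_force: [0.8, -0.1, -0.1]
gripper_width: -0.0
gripper_force: 0.0
```

Request:
move_arm(commands=[0,0,0,0,0,0,0,0,0,0,0,0])

```text
time: 23.8
ee_pos: [0.4019, -0.2841, 0.1068]
tcp_rot: [-0.0, 0.758, -0.653, 0.001]
wrist_force: [-0.4, -0.1, 0.4]
gripper_width: -0.0
gripper_force: 0.0
```

Run:
```python
from h import *
st();a=np.radians(8.4)
for n in('w10','w7','top0'):
    c=dict(np.load(n+'.npz'));W=world(c);D=W[...,:2]-[.547,-.2626]
    bx=D@[np.cos(a),np.sin(a)]*1000;by=D@[-np.sin(a),np.cos(a)]*1000
    m=(bx<-75)&(bx>-190)&(abs(by)<45)&(W[...,2]>.022)&(W[...,2]<.075)
    print(n,np.percentile(bx[m],[1,99]).round(1),np.percentile(by[m],[1,99]).round(1),np.median(W[...,2][m&(abs(bx+143)<4)]).round(4))
```

```text
{'time': np.float64(23.8), 'joints': array([-7.449e-01,  2.882e-01, -3.824e-01,  8.986e-01,  8.000e-04,
       -2.464e+00]), 'ee_pos': array([ 0.4019, -0.2841,  0.1068]), 'tcp_rot': array([-4.000e-04,  7.576e-01, -6.528e-01,  8.000e-04])}
[[ 0.148 -0.989  0.002]
 [-0.989 -0.148 -0.   ]
 [ 0.001 -0.002 -1.   ]] 0.49214230355579486
w10 [-163.7  -76. ] [-28.9  27. ] 0.0543
w7 [-164.2  -76.1] [-28.1  28.5] 0.0541
top0 [-164.5  -76.1] [-25.8  30.4] 0.0546
```

Request:
move_arm(commands=[0,0,-0.02,0,0,0,0,0,-0.04,0,0,0,0,0,-0.05,0,0,0,0,0,-0.055,0,0,0,-0.001,0,-0.06,0,0,0])

```text
time: 24.42
ee_pos: [0.4013, -0.285, 0.0475]
tcp_rot: [0.0, 0.757, -0.653, 0.002]
wrist_force: [-2.1, -0.1, 5.0]
gripper_width: -0.0002
gripper_force: 2.2
```

Request:
move_arm(commands=[0,0,-0.005,0,0,0,-0.001,0,-0.01,0,0,0,-0.002,0,-0.015,0,0,0,-0.003,0,-0.02,0,0,0,-0.003,0,-0.022,0,0,0])

```text
time: 25.05
ee_pos: [0.3981, -0.2853, 0.0254]
tcp_rot: [0.0, 0.757, -0.653, 0.002]
wrist_force: [-6.4, 2.3, 23.5]
gripper_width: -0.0003
gripper_force: 12.0
```

Request:
move_arm(commands=[0,0,-0.001,0,0,0,0,0,-0.002,0,0,0,0,0,-0.002,0,0,0])

```text
time: 25.42
ee_pos: [0.3981, -0.2853, 0.0254]
tcp_rot: [0.0, 0.757, -0.653, 0.002]
wrist_force: [-7.3, 2.3, 26.0]
gripper_width: -0.0001
gripper_force: 13.2
```

Request:
move_arm(commands=[0,0,0,0,0,0,0,0,0,0,0,0,0,0,0,0,0,0,0,0,0,0,0,0,0,0,0,0,0,0])

```text
time: 26.05
ee_pos: [0.3982, -0.2853, 0.0254]
tcp_rot: [0.0, 0.757, -0.653, 0.002]
wrist_force: [-6.6, 3.2, 26.7]
gripper_width: 0.0004
gripper_force: 13.1
```

Request:
move_arm(commands=[0,0,0,0,0,0,0,0,0,0,0,0,0,0,0,0,0,0,0,0,0,0,0,0,0,0,0,0,0,0])

```text
time: 26.68
ee_pos: [0.3982, -0.2853, 0.0254]
tcp_rot: [0.0, 0.757, -0.653, 0.002]
wrist_force: [-7.0, 2.6, 26.5]
gripper_width: -0.0002
gripper_force: 13.1
```

Run:
```python
from h import *
W=world(r.camera('scene'));D=W[...,:2]-[.547,-.2626];a=np.radians(8.4)
bx=D@[np.cos(a),np.sin(a)]*1000;by=D@[-np.sin(a),np.cos(a)]*1000
m=(abs(bx)<35)&(abs(by)<50)&(W[...,2]>.03);print('platen z over pocket',np.percentile(W[m][:,2],[5,50,95]).round(4))
m=(abs(bx)<60)&(abs(by-93)<15);print('upright max z',W[m][:,2].max().round(3));st()
```

```text
platen z over pocket [0.0357 0.0641 0.0657]
upright max z 0.067
{'time': np.float64(26.725), 'joints': array([-7.5110e-01,  3.7520e-01, -5.0290e-01,  6.8770e-01, -4.0000e-04,
       -2.4696e+00]), 'ee_pos': array([ 0.3982, -0.2853,  0.0254]), 'tcp_rot': array([ 3.000e-04,  7.574e-01, -6.530e-01,  2.500e-03])}
[[ 0.147 -0.989  0.003]
 [-0.989 -0.147 -0.004]
 [ 0.004 -0.003 -1.   ]] 0.48981983856340583
```

Request:
move_arm(commands=[0,0,0,0,0,0,0,0,0,0,0,0,0,0,0,0,0,0])

```text
time: 27.1
ee_pos: [0.3982, -0.2853, 0.0254]
tcp_rot: [0.0, 0.757, -0.653, 0.002]
wrist_force: [-5.9, 3.4, 26.8]
gripper_width: 0.0002
gripper_force: 13.1
```

Request:
move_arm(commands=[0,0,0.01,0,0,0,0,0,0.018,0,0,0,0,0,0.026,0,0,0,0,0,0.034,0,0,0,0,0,0.05,0,0,0])

```text
time: 27.72
ee_pos: [0.3959, -0.2831, 0.0719]
tcp_rot: [0.0, 0.757, -0.653, -0.001]
wrist_force: [-0.4, -0.7, -0.3]
gripper_width: 0.0002
gripper_force: 0.0
```

Request:
move_arm(commands=[0,0,0.04,0,0,0,0,0,0.08,0,0,0,0,-0.04,0.11,0,0,0,0,-0.08,0.12,0,0,0,0,-0.1,0.13,0,0,0])

```text
time: 28.35
ee_pos: [0.3963, -0.3854, 0.2023]
tcp_rot: [0.0, 0.757, -0.653, -0.0]
wrist_force: [-0.5, 0.5, 0.1]
gripper_width: 0.0002
gripper_force: 0.0
```

Request:
move_arm(commands=[0,0,0,0,0,0,0,0,0,0,0,0,0,0,0,0,0,0])

```text
time: 28.72
ee_pos: [0.3971, -0.3825, 0.2017]
tcp_rot: [-0.001, 0.758, -0.653, -0.0]
wrist_force: [-0.4, -0.0, 0.7]
gripper_width: -0.0001
gripper_force: 0.0
```

Run:
```python
from bed import *
st();L=[('top',r.camera('top')),('scene',r.camera('scene'))];a=np.radians(8.4)
for n,c in L:
    print(n,redtop(c,.035,.06,[.547,-.2626],.06))
    W=world(c);D=W[...,:2]-[.547,-.2626];bx=D@[np.cos(a),np.sin(a)]*1000;by=D@[-np.sin(a),np.cos(a)]*1000
    m=(abs(by)<20)&(abs(bx+143)<4)&(W[...,2]>.01);print('pad z',np.median(W[m][:,2]).round(4))
    m=(abs(bx)<60)&(abs(by-93)<15);print('platen top',W[m][:,2].max().round(3))
cv2.imwrite('pics/end.png',np.vstack([L[0][1]['image'][130:340],L[1][1]['image'][90:300]]))
```

```text
{'time': np.float64(28.725), 'joints': array([-8.8230e-01,  3.3900e-01, -5.1500e-02,  1.1811e+00,  1.0000e-03,
       -2.6021e+00]), 'ee_pos': array([ 0.3971, -0.3825,  0.2017]), 'tcp_rot': array([-6.000e-04,  7.578e-01, -6.525e-01, -3.000e-04])}
[[ 0.148 -0.989  0.   ]
 [-0.989 -0.148  0.001]
 [-0.001 -0.    -1.   ]] 0.5512914444989621
top (640, array([ 548. , -263.7,  103. ,   59.7,  -83.2]), array([-0.0131,  0.0077,  0.0456]))
pad z 0.055
platen top 0.205
scene (931, array([ 552.2, -263.3,  106.6,   62.6,  -80.4]), array([-0.0254, -0.0008,  0.046 ]))
pad z 0.0555
platen top 0.202
```

View pics/end.png

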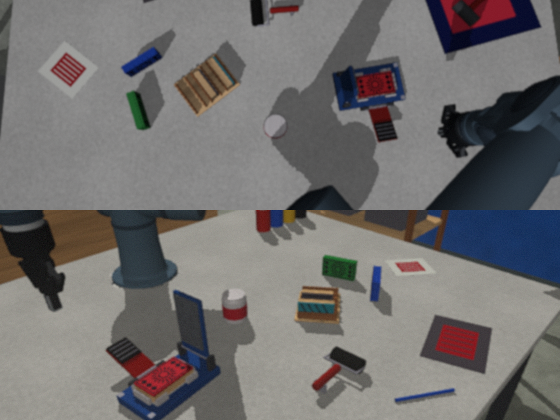

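The picture shows the red block seated in the press (top view about (377,85)) with the platen upright and the pedal raised. The bystanders haven't moved and the arm is clear of everything.

```bash
python3 -c "
from rig import r
print(r.close_job())"
```

```text
the job is handed in; nothing more can be done
None
```

The red block is seated flat and square in the pocket, carved side up; the pedal was held at its stop for about two seconds and has sprung back up, the bystanders look unmoved in the final pictures, and the job was handed in at about 29 s (no verdict was shown).

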